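# Clear, shut and start the test kiln

## Robot

A 7-joint arm with a two-finger parallel gripper is mounted at the origin on the work surface. World frame = base frame: x ahead of the robot, y to its left, z up, the work surface at z = 0. Lengths are in mm, angles in rad, forces in N, time in s.
With the tool pointing down it reaches from about 400 to 875 mm from the base axis. Payload 4.4 kg.
Tool frame: the origin (TCP) lies at the very end of the fingers, on their centre line; the grasp point (between the pads) lies 19 mm behind it; z points along the fingers, y is the line along which they close (so a half turn about z gives the same grasp; the last joint's range is limited). The gripper opens to 85 mm and grips with 20 to 120 N. Pads are 22 mm wide; open, the fingers measure 114 mm over their backs; the gripper's body (76 mm by 85 mm) begins 54 mm behind the grasp point. The pads swing forward as they close: fully open they stand 13 mm farther back than shut.
Start: joints at [-1.341, 0.628, 0.038, 1.517, -0.027, 0.996, -0.02], TCP at [189.454, 621.792, 231.313] pointing down, gripper open.
Joint ranges: [-3.06, 3.06], [-0.37, 2.12], [-1.25, 1.32], [0.18, 2.47], [-1.1, 4.24], [0.23, 1.98], [-2.94, 2.94]. Speed limits (rad/s): [2.57, 2.57, 3.14, 3.14, 3.14, 3.14, 3.14].

## Interface

Orientations are given as [roll, pitch, yaw] about the fixed x, y, z axes, in that order (R = Rz(yaw) Ry(pitch) Rx(roll)).
In Python, from cell import read_state, get_image, camera_info, finish_job gives the robot as it stands.
- The arm moves only by the tool play_rows, never from a script. Its argument "deltas" is one flat list of numbers, 7 for each row, row after row: the shift along the tool's x, y, z in mm, then the turn, a rotation vector about the tool's x, y, z in rad, then the opening, from 0 (shut) to 1 (fully open). In form: [dx, dy, dz, ax, ay, az, grip, dx, dy, dz, ax, ay, az, grip, ...]. A call has 1 to 10 rows; each row is the pose to reach, as a shift and turn from the pose commanded when the call began, along the tool's axes at that moment; what a row does not reach only later rows make up. A row lasts 1/8 s, in which the tool goes at most 62.5 mm and 10.7 degrees, less where a joint would pass 70% of its speed; a pose out of reach is approached as far as the arm can. A call with a gripper value outside its range is refused whole. The fingers move at their own pace and stop on an object; the grip force is fixed at half the most. Time passes only in rows, so rows that repeat a pose let the fingers close. It gives the time, the measured TCP pose, the force, the opening and the grip force at its end, in the units of the state.
- read_state(): the state, without advancing time (a new reading comes with each control period).
- get_image(name): name is "side" or "top" or "wrist"; returns the picture (400x640x3 uint8, red, green, blue); there is no depth.
- camera_info(name): a dict with "fx", "fy", "cx", "cy" (pixels), "T" (4x4, takes a point from camera to world coordinates). Camera axes: x right, y down, z forward; pixel columns grow to the right and rows downward; lengths in mm; the calibration is good to about 2 mm. A picture is of the moment at which its call begins: read the wrist's pose just before it. camera_info takes no time and is no camera call; for the wrist camera it gives the pose at the moment of the call.
- finish_job(): hands the job in; it is judged then, once.
The state is a dict: "clock": time; "qpos": joint angles; "qd": joint speeds; "tau": joint torques, N m; "eef_pos": TCP position; "tool_rot": TCP orientation; "force": force on the tool from outside, world axes, zero at the start; "torque": the same for the moment, N m; "width": finger opening in mm; "gripper_force": force on a finger pad.
Only numpy, scipy, OpenCV 4.12 (cv2) and the standard library are available. Lean on these libraries where they do the work, as an engineer would, in place of code of your own. Each camera call takes 0.05 s, during which the arm holds its last target. There are 200 camera calls.

## Task

The test kiln is loaded and ready to fire, but a glaze jar was left in the way of its door. Stand the jar upright and wholly on the white tile, then push the kiln door shut until it clicks home on its catch, and only then press the green start button fully down and let it come back up. Do not press the red stop button, keep the jar upright, and leave the turntable, brush pot and bowl where they are.

Things in the scene. Friction and masses are not known exactly. Their poses are not given: they have to be found in the camera images.
- kiln: Fixed grey bench kiln, a box 300 (x) x 280 (y) x 225 high (z). Origin: centre of its underside, on the table. Its open chamber faces its own -x (front face at x = -150). A steel bracket on its +y side reaches forward to x = -203, at y = 139 to 160 and z = 85 to 135: it carries the spring catch.
- door (a joint): Angle of the kiln's blue door about its upright hinge, rad: 0 = fully shut, seated on the catch; grows as it opens towards the kiln's -x; at most 1.6. The door is a panel 250 wide, 190 high, 36 thick, its lower edge 26 above the table and its upper edge at 216; no handle. The catch resists over the last 0.07 rad or so (about 5 N where you push), then snaps the door to 0.
- door_hinge (a point): Point on the upright hinge axis at the height of the door's upper edge (in the kiln's frame x = -174, y = -125, z = 216), in the middle of the door's thickness. Its axes turn with the door: z up, +y runs along the door to its free edge (250 away), -x is the outward normal of its outer face, which lies 18 from the hinge axis. At joint 0 its axes are parallel to the kiln's.
- door_push (a point): A good place to push: on the door's outer face, at its upper edge, 190 from the hinge axis. Same axes as door_hinge; push along +x with the fingertips 20 to 35 below this point (the gripper then passes over the kiln's top, at 225).
- jar: Loose closed glaze jar, red with a paper label and a white lid: round, 56 in diameter, 120 high, about 0.25 kg. Origin: centre of its underside, z up. It stands on the table between the open door and the kiln's front.
- tile: Fixed white ceramic tile with a blue border, 150 x 150 (x, y), 8 thick, on the table. Origin: centre of its underside.
- controller: Fixed grey kiln controller, a box 120 (x) x 170 (y) x 60 high on the table, with two push buttons on its top, each 42 from the middle along y (either may be on either side). Origin: centre of its underside.
- start_top (a point): Centre of the top face of the green start button (36 in diameter, in a black collar of 52; its top stands about 82 above the table). z up; it is pressed straight down.
- start (a joint): Travel of the start button, m: 0 = up, 0.008 = fully down (about 6 N); a spring returns it.
- stop_top (a point): Centre of the top face of the red stop button, the same size. Not to be pressed.
- stop (a joint): Travel of the stop button, m: 0 = up, 0.008 = fully down.
- wheel: Bystander: loose blue banding wheel (turntable), 160 in diameter, 72 high. Origin: centre of its underside.
- brushes: Bystander: loose green glass pot of brushes, 84 in diameter, 100 high, the brushes up to 235 high. Origin: centre of its underside.
- bowl: Bystander: loose blue ceramic bowl, 110 in diameter, 50 high. Origin: centre of its underside.
There are look-alikes about, which are no part of the job. Several things look just like the tile: the one meant starts nearest to the robot's base.

How it is judged:
By the outcome, as a careful person would: the job done as asked, in the order asked, and still so for the second after the job is handed in, with the robot touching nothing.
It also fails if it takes over 70 s, if anything falls off the work surface, if the arm or the gripper's body presses on something with over 40 N, if the wrist force passes 120 N, or if a joint passes its speed limit or range.

## Working session

There is one attempt and no reset: what is moved stays moved. The work goes in short steps, Python scripts to look and compute and a tool call to move; the robot and the scene stay as the last step left them, time stands still between calls to the robot, and variables do not carry over. Pictures are saved under pics/ and viewed, at most 10 in all, crops included, and the job is handed in when it is done.

Besides the shell and the picture viewer there is one more tool, called after "Request:" as a command line: name --argument value ..., lists and objects as JSON in quotes. play_rows: Moves the arm, as the interface text tells. Its arguments: {"type":"object","properties":{"deltas":{"type":"array"}},"required":["deltas"]}

```bash
mkdir -p pics; cat > h.py <<'E'
import numpy as np, cv2
from scipy.spatial.transform import Rotation as R
from cell import read_state, get_image, camera_info, finish_job
def ray(name,u,v,z,ci=None):
    c=ci or camera_info(name);T=np.array(c["T"])
    d=T[:3,:3]@np.array([(u-c["cx"])/c["fx"],(v-c["cy"])/c["fy"],1]);o=T[:3,3]
    return o+d*(z-o[2])/d[2]
def proj(name,p,ci=None):
    c=ci or camera_info(name);T=np.array(c["T"])
    q=T[:3,:3].T@(np.array(p,float)-T[:3,3]);return np.array([c["fx"]*q[0]/q[2]+c["cx"],c["fy"]*q[1]/q[2]+c["cy"]])
def save(name,fn,crop=None,s=1.25):
    im=cv2.cvtColor(get_image(name),cv2.COLOR_RGB2BGR)
    if crop: a,b,c,d=crop; im=im[b:d,a:c]
    cv2.imwrite("pics/"+fn,cv2.resize(im,None,fx=s,fy=s,interpolation=cv2.INTER_CUBIC))
def st():
    s=read_state();print({k:np.round(s[k],3).tolist() for k in("clock","qpos","eef_pos","tool_rot","force","width","gripper_force")});return s
E
python3 - <<'E'
from h import *
st()
for n in("top","side"):
    save(n,n+"1.png"); print(n,np.round(camera_info(n)["T"],2).tolist(),camera_info(n)["fx"])
E
```

```text
{'clock': 0.0, 'qpos': [-1.341, 0.629, 0.038, 1.518, -0.027, 0.996, -0.02], 'eef_pos': [189.238, 621.177, 230.381], 'tool_rot': [-3.14, -0.0, 2.846], 'force': [-0.66, -0.733, 1.399], 'width': 85.669, 'gripper_force': 0.0}
top [[-0.02, -0.99, 0.1, 378.22], [-1.0, 0.02, 0.02, -68.42], [-0.02, -0.1, -0.99, 1658.48], [0.0, 0.0, 0.0, 1.0]] 451.43195929734594
side [[0.85, -0.3, 0.44, -181.97], [-0.53, -0.49, 0.69, -1154.24], [0.01, -0.82, -0.57, 1037.82], [0.0, 0.0, 0.0, 1.0]] 464.3806756233343
```

View pics/top1.png

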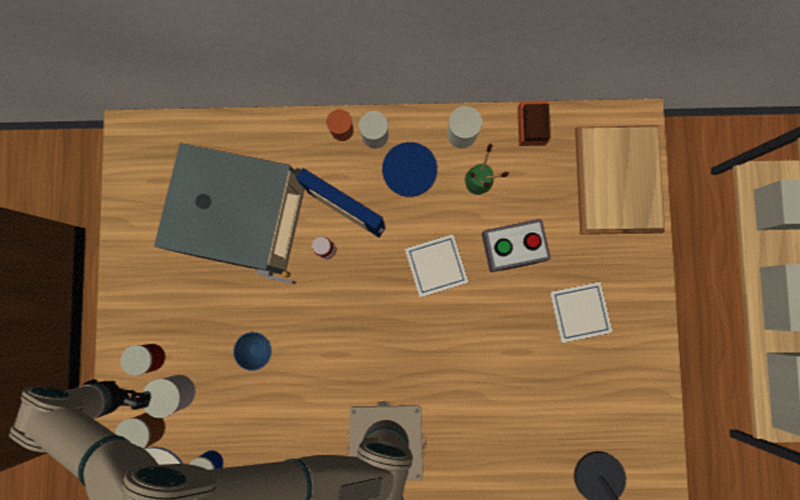

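View pics/side1.png

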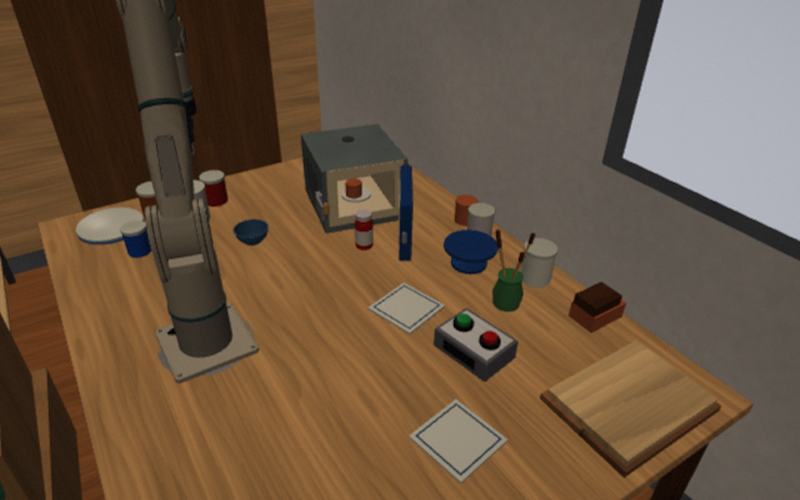

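```bash
python3 - <<'E'
from h import *
ci=camera_info("top")
for n,u,v,z in[("tileA",436,265,8),("tileB",581,312,8),("jarlid",322,245,120),("ctrl",516,245,60),("green",504,247,82),("red",533,241,82),("hinge end",303,178,216),("free end",378,228,216),("kiln fr -y",290,165,225),("kiln fr +y",268,271,225),("kiln b -y",180,145,225),("kiln b +y",156,247,225),("brushes",480,180,60),("wheel",410,169,72),("bowl",252,351,50),("base",386,440,0)]:
    p=ray("top",u/1.25,v/1.25,z,ci);print(n,np.round(p),round(np.hypot(*p[:2])))
save("top","topA.png",(110,100,450,290),2.35)
E
```

```text
tileA [ 506. -155.    8.] 529
tileB [ 362. -571.    8.] 677
jarlid [558. 163. 120.] 581
ctrl [ 555. -381.   60.] 673
green [ 547. -343.   82.] 646
red [ 563. -424.   82.] 705
hinge end [723. 198. 216.] 750
free end [588.   3. 216.] 588
kiln fr -y [756. 230. 225.] 790
kiln fr +y [481. 285. 225.] 559
kiln b -y [815. 519. 225.] 967
kiln b +y [548. 575. 225.] 794
brushes [ 745. -284.   60.] 797
wheel [778. -83.  72.] 783
bowl [267. 372.  50.] 458
base [ 7. -2.  0.] 7
```

View pics/topA.png

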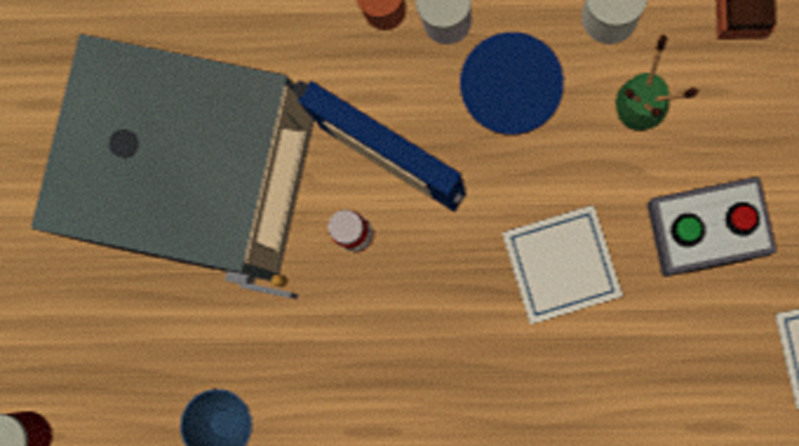

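Top view (800-px scale): tile candidates are A at (436,265) and B at (581,312). A is 529 mm from the base and B 677, so A it is. Jar candidates are the red one with a white lid at (322,246), between door and kiln, and the red, white and brown jars at (142,360), (166,397) and (139,432). The first is the one meant, and the crop confirms it. The green button is at (504,247) and the red at (533,241).

```bash
cat >> h.py <<'E'
def plan(wps):
    s=read_state();p=np.array(s["eef_pos"]);M=R.from_euler("xyz",s["tool_rot"])
    for x,y,z,yaw in wps:
        d=M.inv().apply(np.array([x,y,z])-p);r=(M.inv()*R.from_euler("xyz",[np.pi,0,yaw])).as_rotvec()
        print(np.round(d,1).tolist(),np.round(r,3).tolist())
E
python3 - <<'E'
from h import *
from scipy.optimize import least_squares
ci=camera_info("top");f=lambda u,v,z:ray("top",u/2.35+110,v/2.35+100,z,ci)
print("jar",f(349,228,120),"tile",f(563,264.5,8))
print("green",f(688,229.5,82),"red",f(743,219,82))
C=[(80,35,140*1,1),]
pts=[(80,35,150,-140),(285,75,-150,-140),(244,270,-150,140),(33,229,150,140)]
W=np.array([f(u,v,225)[:2] for u,v,_,_ in pts]);L=np.array([p[2:] for p in pts],float)
def model(q,L):
    c,s=np.cos(q[2]),np.sin(q[2]);return L@np.array([[c,s],[-s,c]])+q[:2]
r=least_squares(lambda q:(model(q,L)-W).ravel(),[650,402,1.36]);q=r.x
print("kiln",q,np.round(r.fun,1))
h=model(q,np.array([[-174,-125.]]))[0];print("hinge",h)
for u,v in[(312,83),(463,178)]:
    print("door outer",f(u,v,216))
print("side proj jar lid",[ (proj("side",[*f(349,228,120)[:2],z])*1.25).round() for z in(0,120)])
plan([(189,621,330,2.846),(450,330,330,2.2),(558,163,330,1.85),(558,163,200,1.85)])
E
```

```text
jar [553.93247195 159.53205173 120.        ] tile [ 503.71219859 -157.97744626    8.        ]
green [ 547.27261524 -341.21843231   82.        ] red [ 561.60092342 -423.47859141   82.        ]
kiln [652.68590571 404.0856431    1.36173493] [ 1.6  2.6  1.9 -4.  -2.3 -0.8 -1.2  2.2]
hinge [738.85189705 207.93156606]
door outer [746.83396722 196.42803253 216.        ]
door outer [609.44722365 -11.98244809 216.        ]
side proj jar lid [array([364., 247.]), array([364., 214.])]
[0.2, -0.5, -99.4] [-0.001, -0.0, -0.0]
[-334.3, -202.8, -99.1] [-0.001, 0.0, 0.646]
[-486.3, -331.1, -98.9] [-0.001, 0.001, 0.996]
[-486.3, -330.9, 31.1] [-0.001, 0.001, 0.996]
```

Request:
play_rows --deltas '[0,0,-60,0,0,0,1,0,0,-99,0,0,0,1,-60,-35,-99,0,0,0.15,1,-120,-72,-99,0,0,0.3,1,-180,-108,-99,0,0,0.45,1,-240,-144,-99,0,0,0.6,1,-300,-180,-99,0,0,0.75,1,-350,-220,-99,0,0,0.9,1,-400,-260,-99,0,0,1.0,1,-445,-297,-99,0,0,1.0,1]'

```text
clock: 1.4
eef_pos: [509.0, 236.1, 330.2]
tool_rot: [-3.142, -0.0, 1.845]
force: [0.7, 0.1, 0.3]
width: 85.4
gripper_force: 0.0
```

```bash
python3 - <<'E'
from h import *
st();save("wrist","w1.png")
print(proj("wrist",[555,161,120])*1.25)
plan([(555,161,330,1.85),(555,161,150,1.85),(555,161,62,1.85)])
E
```

```text
{'clock': 1.4, 'qpos': [-0.736, 0.421, 0.376, 1.64, -0.168, 1.113, -0.041], 'eef_pos': [509.049, 236.065, 330.153], 'tool_rot': [-3.142, -0.0, 1.845], 'force': [0.684, 0.11, 0.271], 'width': 85.352, 'gripper_force': 0.0}
[420.60800268 280.87334407]
[-72.4, 22.4, 1.4] [0.003, 0.009, -0.017]
[-70.8, 21.8, 181.4] [0.003, 0.009, -0.017]
[-70.1, 21.5, 269.4] [0.003, 0.009, -0.017]
```

View pics/w1.png

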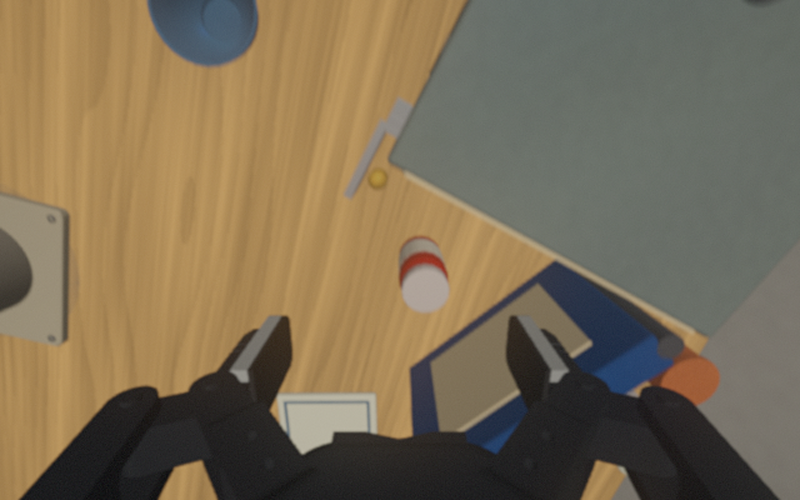

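The wrist view shows the jar's lid centred at about (425,290). The door is lower right, the kiln upper right and the catch bracket at (375,150).

```bash
python3 - <<'E'
from h import *
p=ray("wrist",425/1.25,290/1.25,120);print(p)
x,y=p[:2]*.6+np.array([554,160])*.4
plan([(x,y,330,1.85),(x,y,150,1.85),(x,y,62,1.85)])
E
```

```text
[562.25566066 152.30765787 120.        ]
[-78.8, 24.7, 1.5] [0.003, 0.009, -0.017]
[-77.3, 24.2, 181.5] [0.003, 0.009, -0.017]
[-76.5, 23.9, 269.5] [0.003, 0.009, -0.017]
```

Request:
play_rows --deltas '[-40,12,0,0,0,0,1,-79,24,0,0,0,0,1,-79,24,60,0,0,0,1,-78,24,120,0,0,0,1,-78,24,160,0,0,0,1,-78,24,160,0,0,0,1]'

```text
clock: 2.2
eef_pos: [549.9, 168.7, 167.4]
tool_rot: [-3.134, 0.0, 1.846]
force: [-0.7, 0.2, 0.9]
width: 85.4
gripper_force: 0.0
```

```bash
python3 - <<'E'
from h import *
st();save("wrist","w2.png")
E
```

```text
{'clock': 2.2, 'qpos': [-0.551, 0.624, 0.321, 1.796, -0.267, 0.772, 0.182], 'eef_pos': [549.925, 168.711, 167.449], 'tool_rot': [-3.134, 0.0, 1.846], 'force': [-0.666, 0.203, 0.917], 'width': 85.414, 'gripper_force': 0.0}
```

View pics/w2.png

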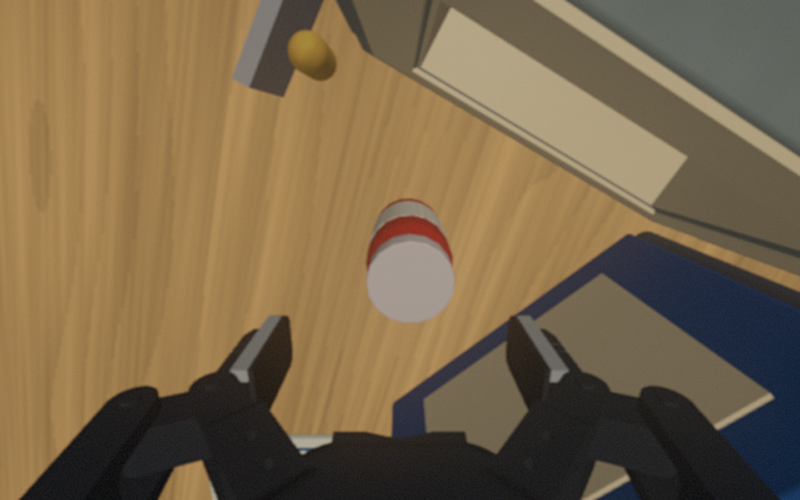

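The lid is at about (410,280), centred between the pads. The earlier mismatch came from looking before the arm had settled, so I'll recompute with the settled pose.

```bash
python3 - <<'E'
from h import *
st()
p=ray("wrist",410/1.25,280/1.25,120);print(p)
x,y=555,160
plan([(x,y,150,1.846),(x,y,62,1.846)])
E
```

```text
{'clock': 2.25, 'qpos': [-0.551, 0.621, 0.322, 1.793, -0.267, 0.773, 0.182], 'eef_pos': [551.96, 169.021, 169.765], 'tool_rot': [-3.139, 0.0, 1.846], 'force': [0.642, -0.281, 0.73], 'width': 85.377, 'gripper_force': 0.0}
[557.66871855 167.95090125 120.        ]
[-9.5, 0.5, 19.8] [-0.002, 0.0, -0.0]
[-9.5, 0.7, 107.8] [-0.002, 0.0, -0.0]
```

Request:
play_rows --deltas '[-6,2,30,0,0,0,1,-6,2,75,0,0,0,1,-6,2,107,0,0,0,1,-6,2,107,0,0,0,1,-6,2,107,0,0,0,0,-6,2,107,0,0,0,0,-6,2,107,0,0,0,0,-6,2,107,0,0,0,0,-6,2,107,0,0,0,0,-6,2,107,0,0,0,0]'

```text
clock: 3.5
eef_pos: [557.7, 164.3, 66.1]
tool_rot: [3.137, -0.0, 1.846]
force: [-2.0, -0.4, 7.6]
width: 54.1
gripper_force: 62.3
```

```bash
python3 - <<'E'
from h import *
st()
plan([(555,162,82,1.846),(470,100,82,1.55),(450,-20,82,1.4),(504,-156,82,1.3),(504,-156,72,1.3)])
E
```

```text
{'clock': 3.5, 'qpos': [-0.491, 0.771, 0.249, 1.852, -0.332, 0.555, 0.248], 'eef_pos': [557.714, 164.307, 66.085], 'tool_rot': [3.137, -0.0, 1.846], 'force': [-2.016, -0.368, 7.601], 'width': 54.066, 'gripper_force': 62.258}
[-1.5, -3.2, -15.9] [0.004, -0.0, -0.0]
[-38.1, -101.8, -16.4] [0.004, -0.001, 0.296]
[-148.2, -153.6, -16.6] [0.004, -0.001, 0.446]
[-293.7, -138.5, -16.6] [0.004, -0.002, 0.546]
[-293.7, -138.6, -6.6] [0.004, -0.002, 0.546]
```

Request:
play_rows --deltas '[0,0,-25,0,0,0,0,0,0,-50,0,0,0,0,-13,-35,-50,0,0,0.1,0,-26,-70,-50,0,0,0.2,0,-38,-102,-50,0,0,0.3,0,-75,-120,-50,0,0,0.35,0,-112,-138,-50,0,0,0.4,0,-148,-154,-50,0,0,0.45,0,-185,-151,-50,0,0,0.48,0,-222,-147,-50,0,0,0.5,0]'

```text
clock: 4.75
eef_pos: [475.8, -90.9, 114.6]
tool_rot: [3.14, -0.001, 1.345]
force: [-0.4, 0.8, -2.2]
width: 54.0
gripper_force: 64.5
```

```bash
python3 - <<'E'
from h import *
st()
plan([(504,-156,116,1.3),(504,-156,76,1.3)])
E
```

```text
{'clock': 4.75, 'qpos': [-0.102, 0.608, 0.344, 2.089, -0.409, 0.507, 0.32], 'eef_pos': [475.765, -90.87, 114.565], 'tool_rot': [3.14, -0.001, 1.345], 'force': [-0.429, 0.766, -2.193], 'width': 53.995, 'gripper_force': 64.492}
[-57.1, 42.1, -1.4] [0.002, -0.001, 0.045]
[-57.2, 42.0, 38.6] [0.002, -0.001, 0.045]
```

Request:
play_rows --deltas '[-30,22,0,0,0,0,0,-57,42,0,0,0,0,0,-57,42,0,0,0,0,0,-57,42,20,0,0,0,0,-57,42,32,0,0,0,0,-57,42,32,0,0,0,0,-57,42,32,0,0,0,0]'

```text
clock: 5.62
eef_pos: [503.4, -154.5, 81.8]
tool_rot: [3.141, -0.0, 1.346]
force: [0.1, 0.3, -2.3]
width: 54.0
gripper_force: 64.5
```

```bash
python3 - <<'E'
from h import *
s=st()
plan([(s["eef_pos"][0],s["eef_pos"][1],74,1.345)])
save("side","s2.png",(270,190,430,300),5)
E
```

```text
{'clock': 5.625, 'qpos': [0.044, 0.702, 0.306, 1.994, -0.414, 0.504, 0.423], 'eef_pos': [503.394, -154.51, 81.77], 'tool_rot': [3.141, -0.0, 1.346], 'force': [0.087, 0.283, -2.313], 'width': 53.974, 'gripper_force': 64.47}
[-0.0, -0.0, 7.8] [0.001, -0.0, 0.001]
```

View pics/s2.png

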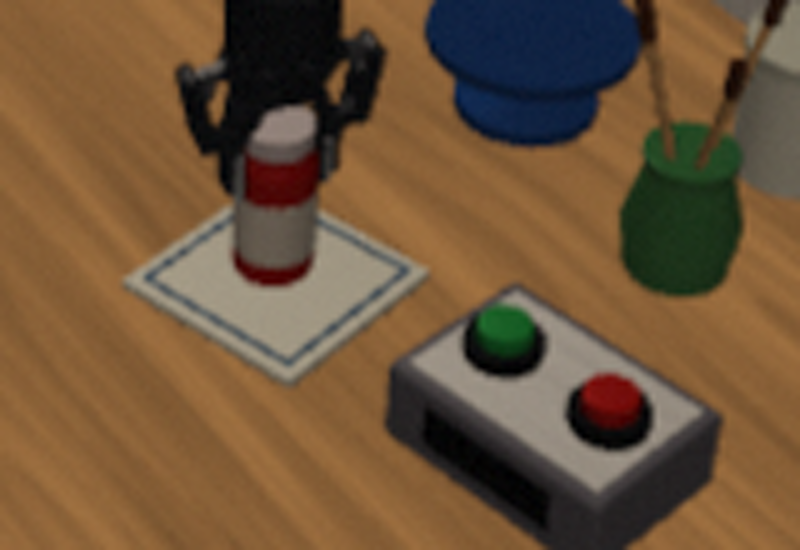

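The jar hangs upright over the tile's middle, its base at (274,270) with the tile centred near (278,278). Lowering now.

Request:
play_rows --deltas '[0,0,3,0,0,0,0,0,0,6,0,0,0,0,0,0,7,0,0,0,0,0,0,7,0,0,0,0]'

```text
clock: 6.18
eef_pos: [503.0, -154.7, 74.3]
tool_rot: [-3.141, -0.0, 1.346]
force: [0.1, -0.1, -1.7]
width: 53.8
gripper_force: 64.5
```

Request:
play_rows --deltas '[0,0,2,0,0,0,0,0,0,2,0,0,0,0,0,0,2,0,0,0,0]'

```text
clock: 6.55
eef_pos: [503.0, -154.7, 74.1]
tool_rot: [3.141, -0.001, 1.345]
force: [-4.9, 1.9, 18.1]
width: 54.5
gripper_force: 66.4
```

Contact is clear. Opening, then lifting straight up.

Request:
play_rows --deltas '[0,0,-2,0,0,0,0,0,0,-2,0,0,0,1,0,0,-2,0,0,0,1,0,0,-2,0,0,0,1,0,0,-2,0,0,0,1,0,0,-25,0,0,0,1,0,0,-70,0,0,0,1,0,0,-130,0,0,0,1,0,0,-190,0,0,0,1,0,0,-250,0,0,0,1]'

```text
clock: 7.8
eef_pos: [502.8, -154.5, 324.3]
tool_rot: [3.142, 0.0, 1.346]
force: [1.3, 0.2, -0.2]
width: 85.5
gripper_force: 0.0
```

```bash
python3 - <<'E'
from h import *
st();save("top","t3.png",(200,130,440,260),3.3)
# door geometry
k=np.array([652.7,404.1]);a=1.3617
H=k+R.from_euler("z",a).apply([-174,-125,0])[:2];print("H",H)
for th in(1.2,.9,.6,.3,.07,0,-.02):
    M=R.from_euler("z",a+th);p=H+M.apply([-18,190,0])[:2];n=M.apply([1,0,0])[:2]
    print(th,np.round(p),"push dir",np.round(n,2),"start standoff60",np.round(p-60*n))
E
```

```text
{'clock': 7.8, 'qpos': [-0.112, 0.384, 0.51, 1.742, -0.21, 1.07, 0.243], 'eef_pos': [502.765, -154.534, 324.286], 'tool_rot': [3.142, 0.0, 1.346], 'force': [1.254, 0.243, -0.152], 'width': 85.477, 'gripper_force': 0.0}
H [738.85913883 207.94291296]
1.2 [650.  39.] push dir [-0.84  0.55] start standoff60 [700.   6.]
0.9 [604.  73.] push dir [-0.64  0.77] start standoff60 [642.  27.]
0.6 [570. 119.] push dir [-0.38  0.92] start standoff60 [593.  63.]
0.3 [551. 173.] push dir [-0.09  1.  ] start standoff60 [557. 113.]
0.07 [548. 216.] push dir [0.14 0.99] start standoff60 [540. 157.]
0 [549. 230.] push dir [0.21 0.98] start standoff60 [537. 171.]
-0.02 [550. 234.] push dir [0.23 0.97] start standoff60 [536. 175.]
```

View pics/t3.png

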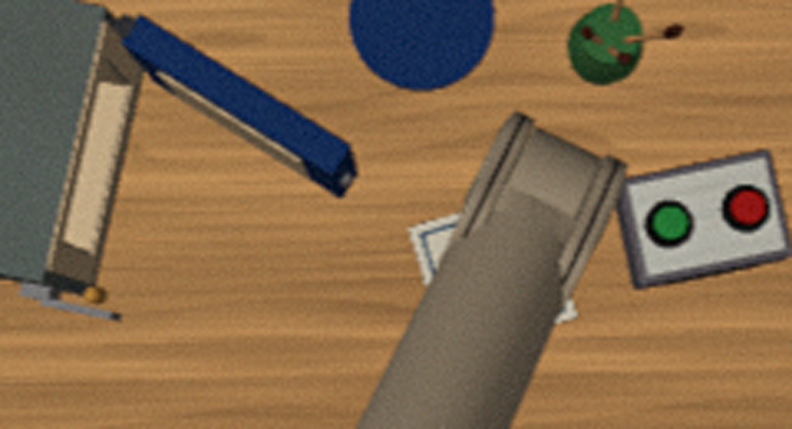

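The top view shows the arm over the tile (jar hidden; I'll check it later), the door still at about 1.2 rad and a clear space outside it. Next is the pushing path.

```bash
python3 - <<'E'
from h import *
plan([(610,-60,324,1.95),(705,3,324,2.56),(705,3,250,2.56),(705,3,189,2.56)])
E
```

```text
[117.3, 79.1, 9.1] [0.013, 0.004, -0.605]
[200.0, 157.6, 10.1] [0.012, 0.008, -1.215]
[200.0, 156.6, 84.1] [0.012, 0.008, -1.215]
[200.0, 155.8, 145.1] [0.012, 0.008, -1.215]
```

Request:
play_rows --deltas '[40,26,5,0,0,-0.18,0,80,52,7,0,0,-0.36,0,117,79,9,0,0,-0.54,0,145,105,9,0,0,-0.72,0,175,131,9,0,0,-0.9,0,200,157,9,0,0,-1.08,0,200,157,9,0,0,-1.21,0,200,157,60,0,0,-1.21,0,200,157,110,0,0,-1.21,0,200,157,110,0,0,-1.21,0]'

```text
clock: 9.1
eef_pos: [697.4, 5.4, 207.7]
tool_rot: [-3.136, -0.008, 2.556]
force: [-0.7, -0.5, -0.1]
width: 0.1
gripper_force: 0.0
```

```bash
python3 - <<'E'
from h import *
st();get_image("top");st()
H=np.array([738.9,207.9]);a=1.3617
W=[]
for th in(1.3,1.2,1.1,1.0,.9,.8,.7,.6,.5,.4):
    M=R.from_euler("z",a+th);p=H+M.apply([-29,190,0])[:2];W.append((*p,189,a+th))
plan(W)
save("top","t4.png",(200,130,440,260),3.3)
E
```

```text
{'clock': 9.1, 'qpos': [-0.121, 0.733, 0.137, 1.383, -0.106, 1.043, 1.021], 'eef_pos': [697.419, 5.357, 207.684], 'tool_rot': [-3.136, -0.008, 2.556], 'force': [-0.691, -0.467, -0.079], 'width': 0.095, 'gripper_force': 0.0}
{'clock': 9.15, 'qpos': [-0.121, 0.73, 0.138, 1.379, -0.106, 1.044, 1.021], 'eef_pos': [699.861, 5.233, 211.093], 'tool_rot': [-3.14, -0.003, 2.556], 'force': [0.19, -0.087, 1.371], 'width': 0.295, 'gripper_force': 0.0}
[30.5, 4.6, 22.2] [-0.002, -0.003, -0.106]
[49.3, 0.7, 22.2] [-0.002, -0.003, -0.006]
[68.4, -1.4, 22.3] [-0.002, -0.003, 0.094]
[87.6, -1.5, 22.3] [-0.002, -0.003, 0.194]
[106.8, 0.2, 22.4] [-0.002, -0.003, 0.294]
[125.6, 3.9, 22.4] [-0.003, -0.002, 0.394]
[144.0, 9.5, 22.5] [-0.003, -0.002, 0.494]
[161.8, 16.8, 22.5] [-0.003, -0.002, 0.594]
[178.7, 25.9, 22.5] [-0.003, -0.002, 0.694]
[194.6, 36.6, 22.6] [-0.003, -0.002, 0.794]
```

View pics/t4.png

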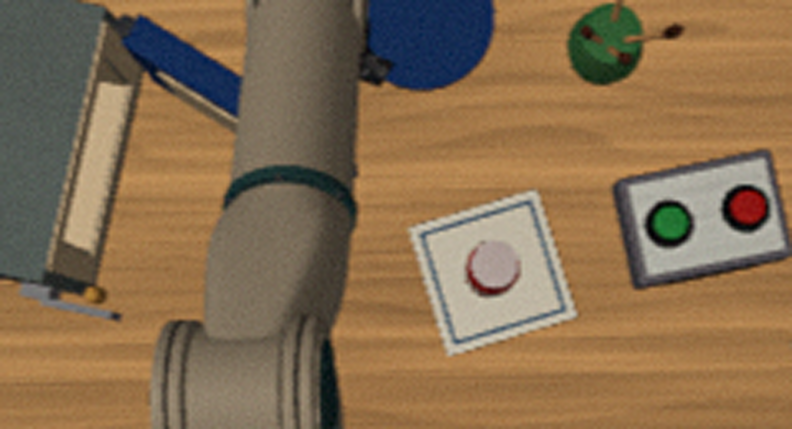

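The jar stands upright in the middle of the tile at (493,268), and the door is clear ahead. Pushing.

Request:
play_rows --deltas '[8,0,22,0,0,0,0,30,0,22,0,0,0,0,49,0,22,0,0,0,0,68,-1,22,0,0,0.1,0,87,-1,22,0,0,0.2,0,107,0,22,0,0,0.3,0,126,4,22,0,0,0.4,0,144,10,22,0,0,0.5,0,162,17,22,0,0,0.6,0,179,26,22,0,0,0.7,0]'

```text
clock: 10.45
eef_pos: [568.0, 126.5, 193.6]
tool_rot: [3.136, 0.0, 1.852]
force: [1.0, 0.1, -0.2]
width: -0.1
gripper_force: 0.4
```

```bash
python3 - <<'E'
from h import *
st()
H=np.array([738.9,207.9]);a=1.3617
W=[]
for th in(.4,.3,.2,.1,0.05,0,-.03):
    M=R.from_euler("z",a+th);p=H+M.apply([-29,190,0])[:2];W.append((*p,189,a+th))
plan(W)
E
```

```text
{'clock': 10.45, 'qpos': [-0.487, 0.594, 0.344, 1.766, -0.262, 0.82, 0.263], 'eef_pos': [567.98, 126.459, 193.571], 'tool_rot': [3.136, 0.0, 1.852], 'force': [0.983, 0.096, -0.23], 'width': -0.066, 'gripper_force': 0.386}
[19.1, -5.1, 4.5] [0.006, -0.0, 0.091]
[38.3, -5.3, 4.5] [0.006, -0.001, 0.191]
[57.4, -3.5, 4.5] [0.006, -0.001, 0.291]
[76.3, 0.1, 4.6] [0.006, -0.001, 0.391]
[85.6, 2.6, 4.6] [0.006, -0.001, 0.441]
[94.7, 5.5, 4.6] [0.006, -0.001, 0.491]
[100.1, 7.5, 4.6] [0.006, -0.002, 0.521]
```

Request:
play_rows --deltas '[15,-3,0,0,0,0.08,0,30,-4,0,0,0,0.16,0,45,-4,0,0,0,0.24,0,58,-3,0,0,0,0.3,0,68,-1,0,0,0,0.35,0,76,0,0,0,0,0.4,0,76,0,0,0,0,0.4,0]'

```text
clock: 11.32
eef_pos: [546.3, 200.5, 192.8]
tool_rot: [3.138, -0.003, 1.458]
force: [0.6, 0.3, -0.3]
width: -0.0
gripper_force: 0.0
```

```bash
python3 - <<'E'
from h import *
st();save("side","s3.png",(190,80,390,230),4)
H=np.array([738.9,207.9]);a=1.3617
W=[]
for th in(0.05,0,-.03):
    M=R.from_euler("z",a+th);p=H+M.apply([-29,190,0])[:2];W.append((*p,189,a+th))
plan(W)
E
```

```text
{'clock': 11.325, 'qpos': [-0.692, 0.615, 0.464, 1.768, -0.357, 0.838, -0.173], 'eef_pos': [546.29, 200.491, 192.785], 'tool_rot': [3.138, -0.003, 1.458], 'force': [0.62, 0.28, -0.35], 'width': -0.031, 'gripper_force': 0.0}
[9.7, -0.5, 3.4] [0.003, -0.003, 0.046]
[19.3, -1.3, 3.5] [0.003, -0.003, 0.096]
[25.0, -1.5, 3.5] [0.003, -0.003, 0.126]
```

View pics/s3.png

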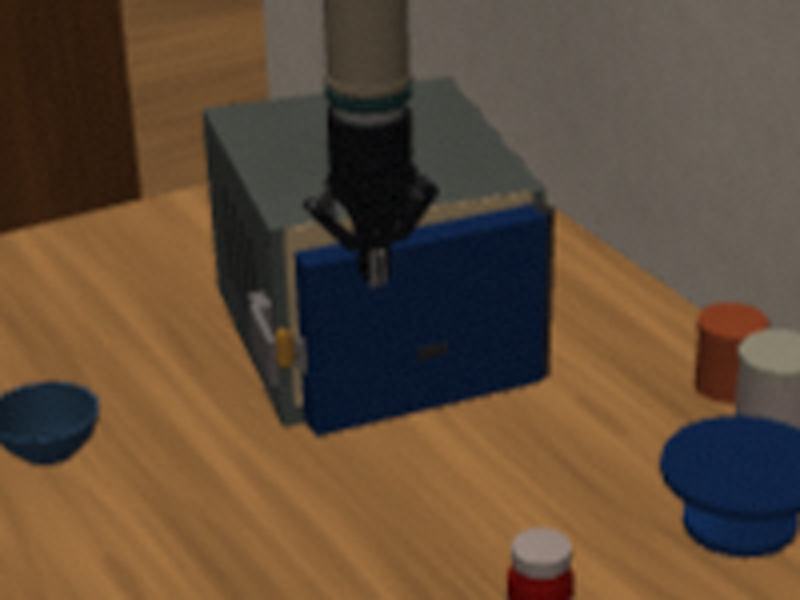

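The door is nearly shut, with the fingertips at (377,270) near its free edge and the roller catch at (288,348) just about to engage. Continuing in small steps.

Request:
play_rows --deltas '[5,0,0,0,0,0.04,0,10,0,0,0,0,0.07,0,14,0,0,0,0,0.09,0,18,0,0,0,0,0.1,0,18,0,0,0,0,0.1,0]'

```text
clock: 12.0
eef_pos: [546.8, 215.5, 190.6]
tool_rot: [3.141, 0.001, 1.355]
force: [-1.8, -4.2, 3.5]
width: -0.2
gripper_force: 2.2
```

Request:
play_rows --deltas '[4,0,0,0,0,0,0,8,0,0,0,0,0,0,11,0,0,0,0,0,0,11,0,0,0,0,0,0]'

```text
clock: 12.5
eef_pos: [547.8, 222.5, 190.3]
tool_rot: [-3.139, 0.007, 1.353]
force: [-4.0, -12.7, 8.6]
width: 0.3
gripper_force: 6.5
```

Request:
play_rows --deltas '[4,0,0,0,0,0,0,8,0,0,0,0,0,0,8,0,0,0,0,0,0,8,0,0,0,0,0,0]'

```text
clock: 13.0
eef_pos: [547.7, 222.5, 190.3]
tool_rot: [-3.136, 0.017, 1.349]
force: [-11.2, -26.1, 15.2]
width: 0.1
gripper_force: 13.9
```

The fingertips stayed at y = 222.5 while the force rose to 30 N, so the door is seated. Backing off and looking.

Request:
play_rows --deltas '[-15,0,0,0,0,0,0,-50,0,0,0,0,0,0,-90,0,-40,0,0,0,0,-130,0,-90,0,0,0,0,-130,0,-90,0,0,0,0,-130,0,-90,0,0,0,0]'

```text
clock: 13.75
eef_pos: [523.2, 110.3, 280.1]
tool_rot: [3.142, -0.002, 1.358]
force: [-0.4, 0.4, -0.9]
width: 0.1
gripper_force: 0.0
```

```bash
python3 - <<'E'
from h import *
st();save("top","t5.png",(110,100,450,290),2.35)
plan([(540,80,290,1.35),(470,-100,290,1.35),(547,-341,290,1.2),(547,-341,120,1.2)])
E
```

```text
{'clock': 13.75, 'qpos': [-0.637, 0.453, 0.558, 1.788, -0.286, 0.98, -0.177], 'eef_pos': [523.159, 110.267, 280.051], 'tool_rot': [3.142, -0.002, 1.358], 'force': [-0.353, 0.439, -0.926], 'width': 0.116, 'gripper_force': 0.0}
[-26.2, 23.4, -10.8] [-0.001, -0.001, 0.008]
[-216.9, -7.1, -11.0] [-0.001, -0.001, 0.008]
[-436.2, 118.9, -11.4] [-0.002, -0.001, 0.158]
[-436.4, 119.2, 158.6] [-0.002, -0.001, 0.158]
```

View pics/t5.png

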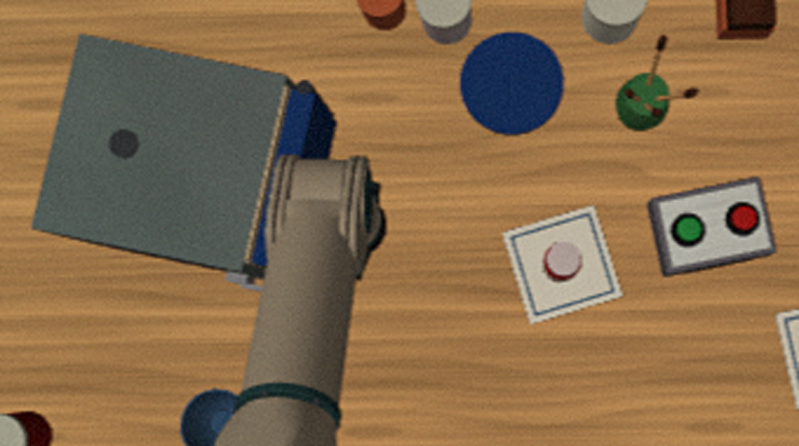

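In the picture the door lies parallel to the kiln front and the jar is upright on the tile. With the views used up, I'll locate the button and check the door angle numerically.

```bash
cat >> h.py <<'E'
def blob(name,lo,hi,box):
    ci=camera_info(name);im=cv2.cvtColor(get_image(name),cv2.COLOR_RGB2HSV);a,b,c,d=box
    m=np.zeros(im.shape[:2],np.uint8);m[b:d,a:c]=cv2.inRange(im,lo,hi)[b:d,a:c]
    n,l,s,c=cv2.connectedComponentsWithStats(m);i=1+np.argmax(s[1:,4]);return c[i],s[i],ci
E
python3 - <<'E'
from h import *
for n,box in(("top",(385,180,445,215)),("side",(350,240,420,290))):
    c,s,ci=blob(n,(45,80,40),(85,255,255),box);p=ray(n,*c,82 if n=="top" else 80,ci);print(n,c,s,p)
plan([(547,-341,290,1.2)])
E
```

```text
top [402.94565217 196.97826087] [398 192  11  11  92] [ 549.66174644 -341.92740495   82.        ]
side [405.12162162 243.35810811] [395 240  21   9 148] [ 678.39013221 -352.76640477   80.        ]
[-435.8, 119.1, -11.3] [-0.002, 0.001, 0.158]
```

Request:
play_rows --deltas '[-50,15,-10,0,0,0.02,0,-100,28,-10,0,0,0.04,0,-150,41,-10,0,0,0.06,0,-200,55,-10,0,0,0.08,0,-250,68,-10,0,0,0.1,0,-300,82,-10,0,0,0.12,0,-350,95,-10,0,0,0.14,0,-400,109,-10,0,0,0.16,0,-436,119,-10,0,0,0.16,0,-436,119,-10,0,0,0.16,0]'

```text
clock: 15.15
eef_pos: [545.3, -346.0, 288.5]
tool_rot: [-3.14, 0.002, 1.192]
force: [-0.4, 0.4, 0.1]
width: -0.0
gripper_force: 0.0
```

```bash
python3 - <<'E'
from h import *
st()
print("side green expect ~(370,257):",proj("side",[549.7,-342,82]))
H=np.array([738.9,207.9]);a=1.3617
for cam,box in(("side",(235,110,345,195)),("top",(210,125,260,220))):
    ci=camera_info(cam);im=cv2.cvtColor(get_image(cam),cv2.COLOR_RGB2HSV)
    A,B,C,D=box;m=cv2.inRange(im,(100,120,20),(130,255,255));k=np.zeros_like(m);k[B:D,A:C]=m[B:D,A:C]
    out=[]
    for th in np.arange(-.06,.16,.02):
        best=0
        for dx in range(-4,5):
          for dy in range(-4,5):
            M=R.from_euler("z",a+th);P=[proj(cam,[*(H+[dx*2,dy*2]+M.apply([x,y,0])[:2]),z],ci) for x in(-18,18) for y in(0,250) for z in(26,216)]
            q=np.zeros_like(k);cv2.fillConvexPoly(q,cv2.convexHull(np.round(np.array(P)*16).astype(np.int32)),255,shift=4)
            best=max(best,(q&k>0).sum()/((q|k)>0).sum())
        out.append((round(th,2),round(best,3)))
    print(cam,(k>0).sum(),out)
plan([(549.5,-342,130,1.192),(549.5,-342,90,1.192)])
E
```

```text
{'clock': 15.15, 'qpos': [0.189, 0.633, 0.591, 1.465, -0.365, 1.157, 0.459], 'eef_pos': [545.303, -345.951, 288.455], 'tool_rot': [-3.14, 0.002, 1.192], 'force': [-0.425, 0.443, 0.054], 'width': -0.007, 'gripper_force': 0.0}
side green expect ~(370,257): [371.16660689 255.07006799]
side 2730 [(np.float64(-0.06), np.float64(0.901)), (np.float64(-0.04), np.float64(0.905)), (np.float64(-0.02), np.float64(0.905)), (np.float64(0.0), np.float64(0.907)), (np.float64(0.02), np.float64(0.908)), (np.float64(0.04), np.float64(0.906)), (np.float64(0.06), np.float64(0.909)), (np.float64(0.08), np.float64(0.904)), (np.float64(0.1), np.float64(0.897)), (np.float64(0.12), np.float64(0.889)), (np.float64(0.14), np.float64(0.878))]
top 1533 [(np.float64(-0.06), np.float64(0.838)), (np.float64(-0.04), np.float64(0.846)), (np.float64(-0.02), np.float64(0.849)), (np.float64(0.0), np.float64(0.85)), (np.float64(0.02), np.float64(0.852)), (np.float64(0.04), np.float64(0.848)), (np.float64(0.06), np.float64(0.821)), (np.float64(0.08), np.float64(0.784)), (np.float64(0.1), np.float64(0.739)), (np.float64(0.12), np.float64(0.697)), (np.float64(0.14), np.float64(0.655))]
[0.6, 3.2, 158.7] [-0.002, -0.001, 0.005]
[0.5, 3.3, 198.7] [-0.002, -0.001, 0.005]
```

The door fits 0 to 0.02 rad in the top view, and together with the hard stop that means it is home on the catch. Descending onto the green button.

Request:
play_rows --deltas '[0,3,60,0,0,0,0,0,3,115,0,0,0,0,0,3,165,0,0,0,0,0,3,190,0,0,0,0,0,3,190,0,0,0,0,0,3,190,0,0,0,0]'

```text
clock: 16.0
eef_pos: [550.2, -343.6, 101.4]
tool_rot: [3.14, -0.0, 1.197]
force: [0.5, 0.9, 0.1]
width: 0.1
gripper_force: 0.0
```

Request:
play_rows --deltas '[0,0,6,0,0,0,0,0,0,12,0,0,0,0,0,0,17,0,0,0,0,0,0,20,0,0,0,0,0,0,20,0,0,0,0]'

```text
clock: 16.62
eef_pos: [549.2, -344.2, 80.5]
tool_rot: [3.141, -0.0, 1.196]
force: [-0.5, 1.3, 4.7]
width: 0.2
gripper_force: 2.1
```

Request:
play_rows --deltas '[0,0,4,0,0,0,0,0,0,8,0,0,0,0,0,0,11,0,0,0,0,0,0,11,0,0,0,0]'

```text
clock: 17.12
eef_pos: [549.6, -344.4, 76.9]
tool_rot: [3.139, -0.003, 1.196]
force: [-11.8, 10.6, 49.3]
width: 0.1
gripper_force: 25.0
```

The force is 49 N at z = 76.9, so it has bottomed on something. I'll release in steps to measure the travel.

Request:
play_rows --deltas '[0,0,-8,0,0,0,0,0,0,-8,0,0,0,0,0,0,-8,0,0,0,0]'

```text
clock: 17.5
eef_pos: [549.5, -344.4, 78.0]
tool_rot: [3.14, 0.0, 1.196]
force: [-0.7, 0.7, 4.3]
width: 0.0
gripper_force: 2.8
```

Request:
play_rows --deltas '[0,0,-3,0,0,0,0,0,0,-3,0,0,0,0,0,0,-3,0,0,0,0]'

```text
clock: 17.88
eef_pos: [549.4, -344.4, 80.4]
tool_rot: [3.141, 0.0, 1.196]
force: [1.6, 0.5, 3.7]
width: -0.1
gripper_force: 2.2
```

Request:
play_rows --deltas '[0,0,-3,0,0,0,0,0,0,-3,0,0,0,0,0,0,-3,0,0,0,0]'

```text
clock: 18.25
eef_pos: [549.3, -344.4, 83.3]
tool_rot: [3.141, 0.0, 1.196]
force: [2.3, -0.3, 3.0]
width: 0.2
gripper_force: 1.4
```

Request:
play_rows --deltas '[0,0,-2,0,0,0,0,0,0,-2,0,0,0,0,0,0,-2,0,0,0,0]'

```text
clock: 18.62
eef_pos: [548.7, -344.2, 85.1]
tool_rot: [-3.141, 0.0, 1.196]
force: [0.9, -0.5, 2.4]
width: -0.2
gripper_force: 0.9
```

Request:
play_rows --deltas '[0,0,-2,0,0,0,0,0,0,-2,0,0,0,0,0,0,-2,0,0,0,0]'

```text
clock: 19.0
eef_pos: [548.5, -344.0, 86.9]
tool_rot: [-3.14, -0.0, 1.196]
force: [0.4, 0.1, -0.5]
width: -0.1
gripper_force: 0.0
```

Contact ended at about z = 86 after bottoming at about 77, so the button made its full 8 mm travel and came back up. Retreating.

Request:
play_rows --deltas '[0,0,-40,0,0,0,0,0,0,-90,0,0,0,0,0,0,-150,0,0,0,0,0,0,-200,0,0,0,0,0,0,-200,0,0,0,0,0,0,-200,0,0,0,0]'

```text
clock: 19.75
eef_pos: [548.6, -343.6, 286.6]
tool_rot: [-3.14, -0.001, 1.196]
force: [0.3, 0.5, -1.0]
width: -0.3
gripper_force: 0.0
```

```bash
python3 - <<'E'
from h import *
st()
im=cv2.imread("pics/t5.png");n=cv2.resize(cv2.cvtColor(get_image("top"),cv2.COLOR_RGB2BGR)[100:290,110:450],(im.shape[1],im.shape[0]),interpolation=cv2.INTER_CUBIC)
d=cv2.absdiff(im,n).max(2)
for k,(a,b,c,e) in dict(jar=(500,205,560,325),door=(290,80,335,155),catch=(225,260,260,292),wheel=(455,30,565,135),pot=(610,30,700,135)).items(): print(k,d[b:e,a:c].mean().round(1),(d[b:e,a:c]>40).mean().round(3))
finish_job()
E
```

```text
{'clock': 19.75, 'qpos': [0.185, 0.637, 0.591, 1.463, -0.371, 1.156, 0.461], 'eef_pos': [548.596, -343.57, 286.558], 'tool_rot': [-3.14, -0.001, 1.196], 'force': [0.282, 0.545, -0.968], 'width': -0.26, 'gripper_force': 0.0}
jar 6.3 0.023
door 5.0 0.0
catch 5.4 0.0
wheel 4.8 0.0
pot 4.3 0.0
the job is handed in; nothing more can be done
```

I handed the job in at about 20 s: the jar is upright on the tile nearest the base, the door is shut on its catch (judged by a firm stop at 30 N and the camera fit, since the joint can't be read), and only then was green start pressed through its full travel and released.

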